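# Draw the nozzle-nut carrier out of its guide

### The arm

A 6-joint arm with a two-finger parallel gripper is mounted at the origin on a cart in front of the work surface, level with it; the furniture and walls round the work are solid. World frame = base frame: x ahead of the robot, y to its left, z up, the work surface at z = 0. Lengths are in m, angles in rad, forces in N, time in s.
With the tool pointing down it reaches from about 0.375 to 0.975 m from the base axis. Payload 3.8 kg.
Tool frame: the origin (TCP) lies midway between the tips of the shut fingers; the grasp point (between the pads) lies 19 mm behind it; z points along the fingers, y is the line along which they close (so a half turn about z gives the same grasp; the last joint's range is limited). The gripper opens to 85 mm and grips with 20 to 120 N. Pads are 22 mm wide; open, the fingers measure 114 mm over their backs; the gripper's body (76 mm by 85 mm) begins 54 mm behind the grasp point. The pads swing forward as they close: fully open they stand 13 mm farther back than shut.
Start: joints at [-1.257, 0.264, 1.604, -0, 1.274, -0.037], TCP at [0.232, -0.634, 0.231] pointing down, gripper open.
Joint ranges: [-2.63, 2.63], [-0.94, 2.18], [0.31, 2.57], [-1.31, 4.45], [0, 2.66], [-2.55, 2.55]. Speed limits (rad/s): [2.57, 2.57, 3.14, 3.14, 3.14, 3.14].

### API

Orientations are given as a rotation vector (axis times angle).
In Python, from workcell import read_state, vision, ticket gives the robot as it stands. The module is installed in compiled form; this text tells all that it offers.
- The arm moves only by the tool jog_arm, never from a script. Its arguments are lists of equal length, an entry for each row: "turn": the turn, a rotation vector about the tool's x, y, z in rad, a list of three; "delta_pos": the shift along the tool's x, y, z in m, a list of three; "gripper": the finger opening in m, from 0 to 0.0854. In form: {"turn": [[rx, ry, rz], ...], "delta_pos": [[dx, dy, dz], ...], "gripper": [gripper, ...]}. A call has 1 to 20 rows; each row shifts and turns the commanded pose from where the row before left it, along the tool's axes as they then stand; what a row does not reach is not made up. A row lasts 1/12 s, in which the tool goes at most 41.7 mm and 7.16 degrees, less where a joint would pass 70% of its speed; a pose out of reach is approached as far as the arm can. A call with a gripper value outside its range is refused whole. The fingers move at their own pace and stop on an object; "grip_force" is the grip in N (left out, the last holds). Time passes only in rows, so rows that do not move let the fingers close. It gives the time, the measured TCP pose, the force, the opening and the grip force at its end, in the units of the state.
- read_state(): the state, without advancing time (a new reading comes with each control period).
- vision.read_camera(name): name is "scene" or "side" or "wrist"; returns the picture (480x640x3 uint8, red, green, blue); there is no depth.
- vision.calibration(name): a dict with "vfov" (degrees; the focal length in pixels is half the picture's height over the tangent of half this angle, whatever the lens; pixels are square), "cx", "cy" (the principal point, pixels), "R" (3x3) and "t" (3): a world point X has camera coordinates R X + t; the wrist camera has in their place "mount" (4x4, takes a point from camera to tool coordinates, whose origin is the TCP and whose axes are the flange's). Camera axes: x right, y down, z forward; pixel columns grow to the right and rows downward; lengths in m; the calibration is good to about 2 mm. The wrist camera is an equidistant fisheye: a pixel r from the principal point sees the ray r / f radians off the axis. A picture is of the moment at which its call begins: read the wrist's pose just before it. calibration takes no time and is no camera call.
- ticket.finish_job(): hands the job in; it is judged then, once.
The state is a dict: "time": time; "q": joint angles; "joint_vel": joint speeds; "joint_torque": joint torques, N m; "tool_pos": TCP position; "tcp_rot": TCP orientation; "wrist_force": force on the tool from outside, world axes, zero at the start; "torque": the same for the moment, N m; "width": opening from 0.0 (shut) to 1.0 (fully open); "grip_force": force on a finger pad.
Only numpy, scipy, OpenCV 4.12 (cv2) and the standard library are available. Lean on these libraries where they do the work, as an engineer would, in place of code of your own. Each camera call takes 0.05 s, during which the arm holds its last target. There are 200 camera calls.

### The job

Two nozzle-nut carriers are pushed into two identical steel guides. Take the carrier with the light-coloured hexagonal nut by its upright grip, draw it straight out of the open end of its guide keeping it level, and set it down flat, nut upward, in the middle of the black rubber pad without dropping it. Leave the carrier with the dark round nut where it is.

Things in the scene. Friction and masses are not known exactly. Their poses are not given: they have to be found in the camera images.
- slide: carrier to draw out: flat aluminium plate 110 (x) x 46 (y) x 8 (z) mm, about 0.15 kg, with a bright hexagonal nut (22x26x16 mm) fixed on its top 25 mm toward +x from the middle and an upright dark grip near its front (-x) end. Origin: centre of the plate's underside; z up; x points along the channel into the guide, so it is drawn out along its own -x, roughly toward the robot
- slide_grip (a point): centre (half-way up) of that carrier's grip: a dark bar 20 (x) x 12 (y) x 50 (z) mm standing on the plate, 43 mm toward -x from the plate's middle; this point is 33 mm above the plate's underside. Pinch its flat faces, which face along y. Axes as of the carrier
- guide: that carrier's low fixed guide, axes as of the carrier; origin at worktop height. Channel floor 8 mm up; rails from x = -40 to +40 mm, 90 mm wide over all, 24 mm high, with lips over the plate's long edges: no lifting while inside. Play about 1.2 mm a side, 1.7 mm in height. 62 to 70 mm of the plate is inside at the start (75 mm of travel frees it); light friction, no latch
- slide_b_grip (a point): the same point of the grip on the other carrier, which looks the same but bears a dark round nut (22 mm across, 22 mm high), in a guide of its own; to be left in place
- pad: the black rubber pad, fixed on the worktop, 140 (x) x 180 (y) x 6 (z) mm; origin: centre of its underside, at worktop height (z = 0); z up

How it is judged:
On the way:
1. the carrier with the hexagonal nut has been drawn clear of its guide, level (distance of slide from where it was at the start of the episode above 0.072 m and angle between slide's own z axis and vertical below 0.2 rad), for 0.2 s.
At the end, for the whole second after the job is handed in: The carrier with the hexagonal nut rests flat on the rubber pad, nut upward (within about 6 degrees, underside within 5 mm of the pad's top), the middle of its plate within 45 mm of the pad's middle, at rest; the other carrier is within 15 mm of where it was (horizontal distance between slide and pad below 0.045 m and z of slide in the frame of pad below 0.011 m and angle between slide's own z axis and vertical below 0.1 rad and linear speed of slide below 0.02 m/s and distance of slide_b_grip from where it was at the start of the episode below 0.015 m); the robot touches nothing.
It fails at once if the carrier is tipped more than 20 degrees (angle between slide's own z axis and vertical above 0.35 rad).
It fails at once if the carrier is dropped (falls freely by more than about 25 mm) (linear speed of slide above 0.7 m/s and contact force between the fingers and slide below 0.2 N).
It fails at once if the other carrier is moved by more than 15 mm (distance of slide_b_grip from where it was at the start of the episode above 0.015 m).
It also fails if it takes over 48 s, if anything falls off the work surface, if the arm or the gripper's body presses on something with over 40 N, if the wrist force passes 120 N, or if a joint passes its speed limit or range.

## Working session

There is one attempt and no reset: what is moved stays moved. The work goes in short steps, Python scripts to look and compute and a tool call to move; the robot and the scene stay as the last step left them, time stands still between calls to the robot, and variables do not carry over. Pictures are saved under pics/ and viewed, at most 10 in all, crops included, and the job is handed in when it is done.

Besides the shell and the picture viewer there is one more tool, called after "Request:" by a JSON object that holds its "api" and its "payload". jog_arm: Moves the arm, as the interface text tells. Its arguments: {"type":"object","properties":{"turn":{"type":"array","items":{"type":"array","items":{"type":"number"}}},"delta_pos":{"type":"array","items":{"type":"array","items":{"type":"number"}}},"gripper":{"type":"array","items":{"type":"number"}},"grip_force":{"type":"number"}},"required":["turn","delta_pos","gripper"]}

```bash
mkdir -p pics
cat > h.py <<'E'
import numpy as np, cv2
from scipy.spatial.transform import Rotation as Ro
from workcell import read_state, vision, ticket
def cal(n):
    c=vision.calibration(n); c['f']=240/np.tan(np.radians(c['vfov'])/2); return c
def ray(n,u,v):
    c=cal(n); d=np.array([(u-c['cx'])/c['f'],(v-c['cy'])/c['f'],1.])
    R=np.array(c['R']);t=np.array(c['t']); return -R.T@t, R.T@d
def atz(n,u,v,z):
    o,d=ray(n,u,v); return o+d*(z-o[2])/d[2]
def proj(n,X):
    c=cal(n); p=np.array(c['R'])@X+np.array(c['t']); return p[:2]/p[2]*c['f']+[c['cx'],c['cy']]
def snap(n,f):
    im=vision.read_camera(n); cv2.imwrite('pics/'+f,im[:,:,::-1]); return im
E
python3 - <<'E'
from h import *
print(read_state())
for n in('scene','side'):
    snap(n,n+'0.png'); print(n,cal(n))
E
```

```text
{'time': 0.0, 'q': array([-1.25688873e+00,  2.64763275e-01,  1.60539831e+00, -1.41033494e-05,
        1.27369191e+00, -3.69204697e-02]), 'joint_vel': array([-0.00155856, -0.00107856,  0.00021142,  0.00021612,  0.00122181,
       -0.00107065]), 'joint_torque': array([ 9.04940157e-05, -5.15111232e+01, -3.67317080e+01,  2.26360144e-04,
        1.28757881e-02,  4.57308090e-06]), 'tool_pos': array([ 0.23173291, -0.6331864 ,  0.22994208]), 'tcp_rot': array([-3.09117875e+00, -5.47873600e-01,  5.10873770e-04]), 'wrist_force': array([ 0.69355029,  0.59849491, -0.21543028]), 'torque': array([-0.03093019, -0.03011223,  0.04057516]), 'grip_force': 0.0, 'width': 1.0009170962092873}
scene {'vfov': 52.47896023738602, 'cx': 322.21287562447696, 'cy': 238.70751472517128, 'R': array([[ 0.74626291, -0.66529807, -0.02168277],
       [-0.39232788, -0.41329142, -0.82174755],
       [ 0.53774575,  0.62174648, -0.56943904]]), 't': array([-0.40881826,  0.28748562,  0.58030271]), 'f': np.float64(486.89720229975575)}
side {'vfov': 51.61936860515065, 'cx': 315.3088276550798, 'cy': 244.21039742845514, 'R': array([[-0.88806484, -0.45957403,  0.01151287],
       [-0.19593011,  0.35571612, -0.91382571],
       [ 0.41587525, -0.8137922 , -0.40594338]]), 't': array([0.52011442, 0.15044455, 0.66438587]), 'f': np.float64(496.2497705010324)}
```

View pics/scene0.png

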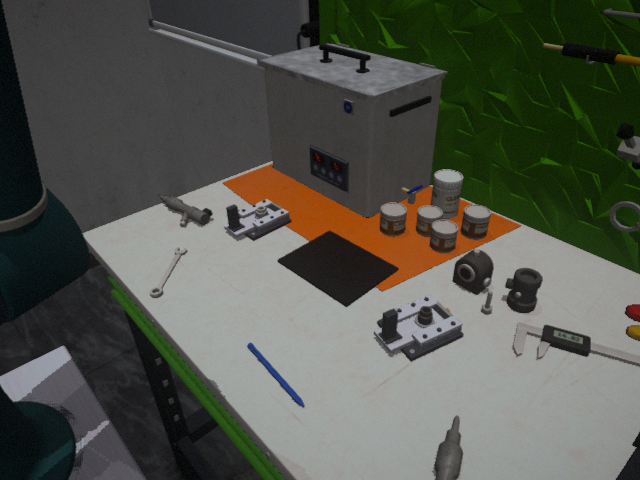

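View pics/side0.png

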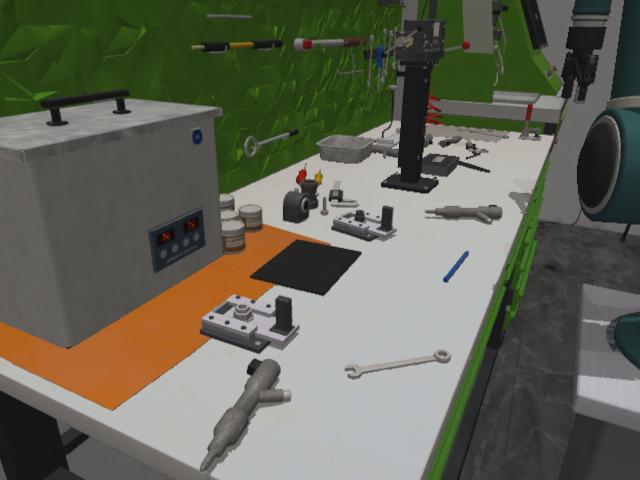

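The bright hex nut is on the carrier at scene (255,215) / side (250,315). The dark round nut is at scene (420,325). The pad's corners in the scene view are about (278,261), (332,232), (397,268) and (347,303). Next I'll enlarge the target in both views.

Run:
```python
from h import *
a=cv2.imread('pics/scene0.png')[190:250,210:310]; b=cv2.imread('pics/side0.png')[280:360,190:310]
a=cv2.resize(a,None,fx=5,fy=5,interpolation=cv2.INTER_CUBIC); b=cv2.resize(b,None,fx=5,fy=5,interpolation=cv2.INTER_CUBIC)[:, :]
o=np.zeros((300+0,0,3),np.uint8)
cv2.imwrite('pics/ca.png',a); cv2.imwrite('pics/cb.png',b)
for n,ps in(('scene',[(278,261),(332,232),(397,268),(347,303)]),('side',[(251,275),(297,240),(362,252),(321,294)])):
    P=np.array([atz(n,*p,.006) for p in ps]); print(P.round(3),P.mean(0))
```

```text
[[ 0.518  0.091  0.006]
 [ 0.657  0.093  0.006]
 [ 0.663 -0.075  0.006]
 [ 0.532 -0.081  0.006]] [0.59258392 0.00693605 0.006     ]
[[ 0.657  0.103  0.006]
 [ 0.662 -0.067  0.006]
 [ 0.525 -0.076  0.006]
 [ 0.522  0.104  0.006]] [0.59137573 0.01584297 0.006     ]
```

View pics/ca.png

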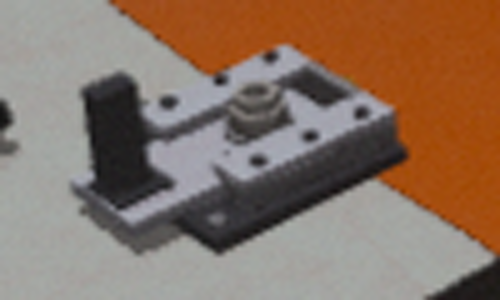

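View pics/cb.png

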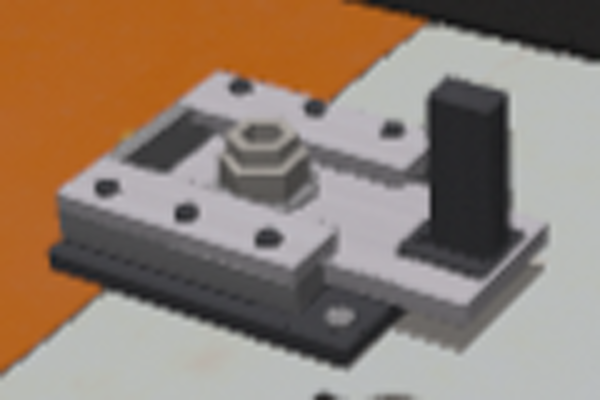

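The scene crop shows the grip top's centre at crop (111,84). The side crop shows it at (470,91), with the rail's outer top edge running from (60,192) to (298,273) and the plate's front corners at (465,307) and (548,230).

Run:
```python
from h import *
S=lambda x,y:(210+x/5,190+y/5); D=lambda x,y:(190+x/5,280+y/5)
o1,d1=ray('scene',*S(111,84)); o2,d2=ray('side',*D(470,91))
s=np.linalg.lstsq(np.c_[d1,-d2],o2-o1,rcond=None)[0]; print('tri',o1+s[0]*d1,o2+s[1]*d2)
print('top',atz('scene',*S(111,84),.066),atz('side',*D(470,91),.066))
for nm,n,p,q,z in[('rail','side',D(60,192),D(298,273),.024),('railfar','side',D(220,70),D(430,168),.024),
 ('platefront','side',D(465,307),D(548,230),.016),('rail sc','scene',S(222,170),S(395,105),.024),('front sc','scene',S(72,185),S(138,222),.016),('base sc','scene',S(218,250),S(408,155),.0)]:
    a,b=atz(n,*p,z),atz(n,*q,z);e=b-a;print(nm,a.round(4),b.round(4),np.degrees(np.arctan2(e[1],e[0])).round(1))
```

```text
tri [0.51573253 0.22958996 0.06497676] [0.51498758 0.22957533 0.06433508]
top [0.51488147 0.22804619 0.066     ] [0.51350526 0.23202981 0.066     ]
rail [0.6228 0.2725 0.024 ] [0.5422 0.2739 0.024 ] 179.0
railfar [0.6241 0.1955 0.024 ] [0.5388 0.2128 0.024 ] 168.5
platefront [0.5014 0.2565 0.016 ] [0.4998 0.2139 0.016 ] -92.1
rail sc [0.5451 0.2025 0.024 ] [0.6273 0.1934 0.024 ] -6.3
front sc [0.5005 0.2465 0.016 ] [0.5051 0.205  0.016 ] -83.7
base sc [0.5292 0.1869 0.    ] [0.6293 0.1894 0.    ] 1.4
```

```bash
cat >> h.py <<'E'
def togo(pos,yaw=0.):
    # shift in tool axes, and tool-frame turn, to a down-pointing tool with its y along world +-y turned by yaw
    s=read_state(); R=Ro.from_rotvec(s['tcp_rot']); best=None
    for k in(0,np.pi):
        T=Ro.from_euler('z',yaw+k)*Ro.from_euler('x',np.pi)
        r=(R.inv()*T).as_rotvec()
        print('turn',r.round(4),'q6',s['q'][5].round(2))
    print('pos',s['tool_pos'].round(4),'shift',R.inv().apply(np.array(pos)-s['tool_pos']).round(4))
E
python3 - <<'E'
from h import *
print(Ro.from_rotvec(read_state()['tcp_rot']).as_matrix().round(3))
togo([.49,.23,.22]); c=cal('wrist'); print(c)
print(atz('side',410,187,0), atz('side',385,180,0))
E
```

```text
[[ 0.939  0.344 -0.001]
 [ 0.344 -0.939  0.002]
 [ 0.    -0.002 -1.   ]]
turn [-2.100e-03  3.000e-04  3.508e-01] q6 -0.04
turn [-4.0000e-04 -2.9000e-03 -2.7908e+00] q6 -0.04
pos [ 0.2318 -0.6332  0.2301] shift [ 0.5392 -0.7219  0.0116]
{'vfov': 65.70646984690485, 'cx': 319.91628650303636, 'cy': 237.4144537586921, 'mount': array([[ 1.68221797e-04, -9.65198714e-01, -2.61517523e-01,
         6.68938285e-02],
       [ 9.99999918e-01,  2.58467026e-04, -3.10687624e-04,
         5.80487859e-05],
       [ 3.67468952e-04, -2.61517449e-01,  9.65198678e-01,
        -1.43401359e-01],
       [ 0.00000000e+00,  0.00000000e+00,  0.00000000e+00,
         1.00000000e+00]]), 'f': np.float64(371.64829954431775)}
[ 0.57675392 -0.54100227  0.        ] [ 0.65893289 -0.57009802  0.        ]
```

Request:
{"api": "jog_arm", "payload": {"turn": [[0,0,0],[0,0,0],[0,0,0],[0,0,0],[0,0,0],[0,0,0],[0,0,0],[0,0,0],[0,0,0],[0,0,0],[0,0,0],[0,0,0],[0,0,0],[0,0,0],[0,0,0],[0,0,0],[0,0,0],[0,0,0],[0,0,0],[0,0,0]], "delta_pos": [[0.0225,-0.03,0],[0.0225,-0.03,0],[0.0225,-0.03,0],[0.0225,-0.03,0],[0.0225,-0.03,0],[0.0225,-0.03,0],[0.0225,-0.03,0],[0.0225,-0.03,0],[0.0225,-0.03,0],[0.0225,-0.03,0],[0.0225,-0.03,0],[0.0225,-0.03,0],[0.0225,-0.03,0],[0.0225,-0.03,0],[0.0225,-0.03,0],[0.0225,-0.03,0],[0.0225,-0.03,0],[0.0225,-0.03,0],[0.0225,-0.03,0],[0.0225,-0.03,0]], "gripper": [0.0854,0.0854,0.0854,0.0854,0.0854,0.0854,0.0854,0.0854,0.0854,0.0854,0.0854,0.0854,0.0854,0.0854,0.0854,0.0854,0.0854,0.0854,0.0854,0.0854]}}

```text
time: 1.77
tool_pos: [0.4481, 0.0862, 0.231]
tcp_rot: [3.093, 0.549, -0.0]
wrist_force: [0.9, -0.7, -0.4]
width: 1.0
grip_force: 0.0
```

Run:
```python
from h import *
togo([.49,.23,.22])
```

```text
turn [2.000e-04 1.000e-04 3.513e-01] q6 1.36
turn [-2.0000e-04  2.0000e-04 -2.7903e+00] q6 1.36
pos [0.4481 0.0862 0.231 ] shift [ 0.0888 -0.1206  0.011 ]
```

Request:
{"api": "jog_arm", "payload": {"turn": [[0,0,0],[0,0,0],[0,0,0],[0,0,0.0878],[0,0,0.0878],[0,0,0.0878],[0,0,0.0878],[0,0,0],[0,0,0]], "delta_pos": [[0.022,-0.03,0.003],[0.022,-0.03,0.003],[0.022,-0.03,0.003],[0.022,-0.03,0.003],[0,0,0],[0,0,0],[0,0,0],[0,0,0],[0,0,0]], "gripper": [0.0854,0.0854,0.0854,0.0854,0.0854,0.0854,0.0854,0.0854,0.0854]}}

```text
time: 2.52
tool_pos: [0.4894, 0.2271, 0.2188]
tcp_rot: [3.141, 0.003, -0.001]
wrist_force: [1.0, 0.2, 0.2]
width: 1.004
grip_force: 0.0
```

Run:
```python
from h import *
togo([.515,.23,.22]); snap('wrist','w0.png')
```

```text
turn [0.0003 0.0009 0.0022] q6 1.96
turn [-1.4000e-03  5.0000e-04 -3.1394e+00] q6 1.96
pos [0.4894 0.2271 0.2188] shift [ 0.0256 -0.0028 -0.0012]
```

View pics/w0.png

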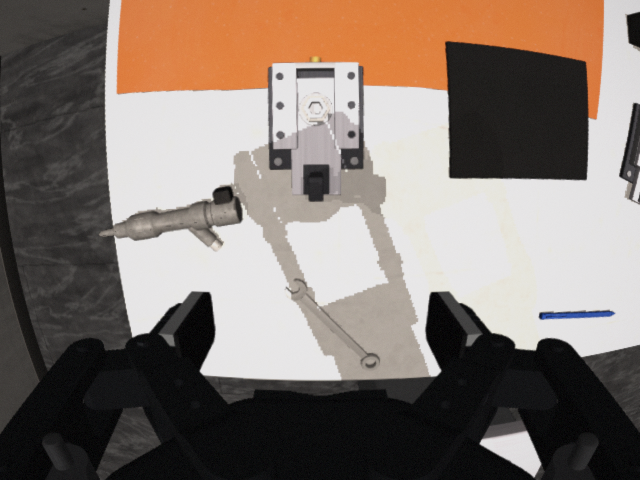

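The wrist view shows the hex carrier at (315,130) with its grip at (316,182), and the pad at (447-587, 41-179). Its axes look close to the tool's own. I'll enlarge the carrier and measure.

```bash
cat >> h.py <<'E'
def watz(u,v,z,pos,rot):
    c=cal('wrist'); d=np.array([u-c['cx'],v-c['cy']]); r=np.hypot(*d); th=r/c['f']
    k=np.r_[d/max(r,1e-9)*np.sin(th),np.cos(th)]; M=np.array(c['mount']); R=Ro.from_rotvec(rot)
    o=R.apply(M[:3,3])+pos; w=R.apply(M[:3,:3]@k); return o+w*(z-o[2])/w[2]
E
python3 - <<'E'
from h import *
a=cv2.imread('pics/w0.png')[55:210,255:375]
cv2.imwrite('pics/cw.png',cv2.resize(a,None,fx=3.8,fy=3.8,interpolation=cv2.INTER_CUBIC))
s=read_state()
P=np.array([watz(u,v,.006,s['tool_pos'],s['tcp_rot']) for u,v in[(447,41),(586,62),(587,179),(450,178)]]);print(P.round(4),P.mean(0))
E
```

```text
[[ 0.6605  0.1024  0.006 ]
 [ 0.6678 -0.0761  0.006 ]
 [ 0.5306 -0.0828  0.006 ]
 [ 0.5215  0.0973  0.006 ]] [0.59508939 0.01020414 0.006     ]
```

View pics/cw.png

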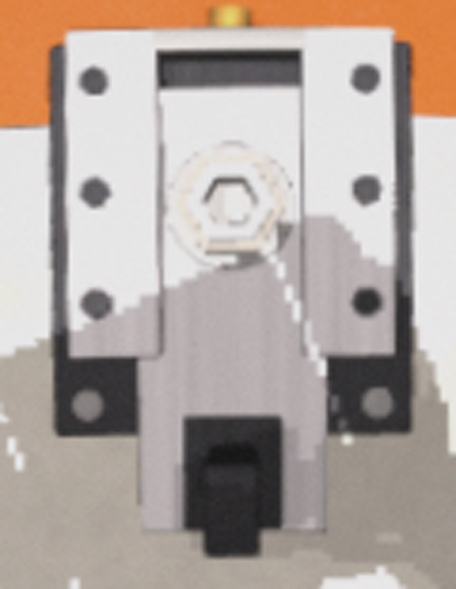

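The crop shows the rail screws, left (94,81) to (97,302) and right (365,78) to (367,301). The plate's front corners are at (143,530) and (326,530), and the grip top spans x 205–260 with its front edge at y=555.

Run:
```python
from h import *
s=read_state(); W=lambda x,y,z:watz(255+x/3.8,55+y/3.8,z,s['tool_pos'],s['tcp_rot'])
for nm,a,b,z in[('screwL',(97,302),(94,81),.024),('screwR',(367,301),(365,78),.024),('rowfront',(367,301),(97,302),.024),('rowback',(365,78),(94,81),.024),('baseL',(57,434),(50,45),.003),('baseR',(410,432),(412,45),.003),('platefront',(326,530),(143,530),.017),('nut/gripmid',(232,530),(231,203),.017),('griptop',(260,555),(205,555),.066),('nut',(231,203),(231,204),.032)]:
    p,q=W(*a,z),W(*b,z); e=q-p; print(nm,p.round(4),q.round(4),np.degrees(np.arctan2(e[1],e[0])).round(2))
```

```text
screwL [0.5607 0.263  0.024 ] [0.6144 0.2636 0.024 ] 0.71
screwR [0.5609 0.1989 0.024 ] [0.615  0.1996 0.024 ] 0.76
rowfront [0.5609 0.1989 0.024 ] [0.5607 0.263  0.024 ] 90.22
rowback [0.615  0.1996 0.024 ] [0.6144 0.2636 0.024 ] 90.58
baseL [0.5273 0.2758 0.003 ] [0.6279 0.2771 0.003 ] 0.75
baseR [0.5279 0.1857 0.003 ] [0.6278 0.186  0.003 ] 0.16
platefront [0.5044 0.2077 0.017 ] [0.5044 0.2529 0.017 ] 90.08
nut/gripmid [0.5043 0.2309 0.017 ] [0.5847 0.2313 0.017 ] 0.23
griptop [0.5064 0.2245 0.066 ] [0.5063 0.2362 0.066 ] 90.08
nut [0.5835 0.2311 0.032 ] [0.5833 0.2311 0.032 ] -179.9
```

Request:
{"api": "jog_arm", "payload": {"turn": [[0,0,-0.007],[0,0,0],[0,0,0],[0,0,0],[0,0,0],[0,0,0],[0,0,0],[0,0,0],[0,0,0],[0,0,0],[0,0,0],[0,0,0]], "delta_pos": [[0.013,-0.002,0],[0.013,-0.001,0],[0,0,0.025],[0,0,0.025],[0,0,0.025],[0,0,0.025],[0,0,0.025],[0,0,0.02],[0,0,0],[0,0,0],[0,0,0],[0,0,0]], "gripper": [0.04,0.04,0.04,0.04,0.04,0.04,0.04,0.04,0.04,0.04,0.04,0.04]}}

```text
time: 3.57
tool_pos: [0.5176, 0.2308, 0.0763]
tcp_rot: [-3.14, -0.01, -0.005]
wrist_force: [0.3, 0.3, 0.6]
width: 0.467
grip_force: 0.0
```

Run:
```python
from h import *
togo([.5155,.2303,.026],.0087); snap('side','s1.png'); snap('wrist','w1.png')
a=cv2.imread('pics/s1.png')[200:380,150:390]; b=cv2.imread('pics/w1.png')[100:460,120:520]
cv2.imwrite('pics/c1.png',np.hstack([cv2.resize(a,(400,300)),cv2.resize(b,(400,360))[:300]]))
```

```text
turn [-0.0013 -0.0033 -0.002 ] q6 1.94
turn [-5.2000e-03  2.0000e-03  3.1396e+00] q6 1.94
pos [0.5176 0.2308 0.0763] shift [-0.0022  0.0005  0.0503]
```

View pics/c1.png

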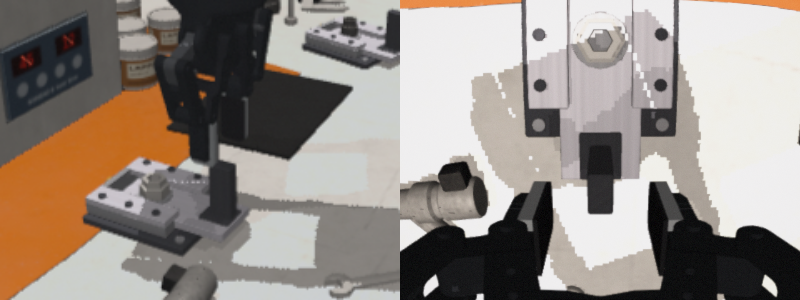

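The fingers straddle the grip's line: in the wrist view their mid is ≈598 and the grip is ≈601. The left finger clears the tool lying nearby. I'll go down and close.

Request:
{"api": "jog_arm", "payload": {"turn": [[-0.001,-0.003,-0.002],[0,0,0],[0,0,0],[0,0,0],[0,0,0],[0,0,0],[0,0,0],[0,0,0],[0,0,0],[0,0,0],[0,0,0],[0,0,0]], "delta_pos": [[-0.002,0,0.01],[0,0,0.015],[0,0,0.015],[0,0,0.01],[0,0,0],[0,0,0],[0,0,0],[0,0,0],[0,0,0],[0,0,0],[0,0,0],[0,0,0]], "gripper": [0.04,0.04,0.04,0.04,0.04,0.04,0.0,0.0,0.0,0.0,0.0,0.0], "grip_force": 50}}

```text
time: 4.67
tool_pos: [0.5145, 0.2306, 0.0254]
tcp_rot: [3.141, 0.014, -0.002]
wrist_force: [-0.2, -0.1, 6.2]
width: 0.131
grip_force: 50.1
```

Request:
{"api": "jog_arm", "payload": {"turn": [[0,0,0],[0,0,0],[0,0,0],[0,0,0]], "delta_pos": [[0,0,-0.0005],[-0.005,0,0],[-0.007,0,0],[-0.008,0,0]], "gripper": [0,0,0,0]}}

```text
time: 5.0
tool_pos: [0.4941, 0.2302, 0.0253]
tcp_rot: [3.141, 0.013, -0.002]
wrist_force: [2.7, -0.2, 3.6]
width: 0.134
grip_force: 50.0
```

Request:
{"api": "jog_arm", "payload": {"turn": [[0,0,0],[0,0,0],[0,0,0],[0,0,0],[0,0,0],[0,0,0],[0,0,0],[0,0,0],[0,0,0],[0,0,0]], "delta_pos": [[-0.008,0,0],[-0.008,0,0],[-0.008,0,0],[-0.008,0,0],[-0.008,0,0],[-0.008,0,0],[-0.008,0,0],[-0.008,0,0],[-0.004,0,0],[0,0,0]], "gripper": [0,0,0,0,0,0,0,0,0,0]}}

```text
time: 5.83
tool_pos: [0.422, 0.2283, 0.0235]
tcp_rot: [3.138, 0.014, -0.013]
wrist_force: [0.1, 0.4, -1.0]
width: 0.132
grip_force: 49.4
```

Run:
```python
from h import *
togo([.552,.010,.1],.03); snap('side','s2.png'); snap('scene','c2.png')
a=cv2.imread('pics/s2.png')[200:380,190:430]; b=cv2.imread('pics/c2.png')[140:320,150:390]
cv2.imwrite('pics/d2.png',np.hstack([cv2.resize(a,(400,300)),cv2.resize(b,(400,300))]))
```

```text
turn [ 0.003   0.0086 -0.0211] q6 2.0
turn [ 0.0135 -0.0047  3.1204] q6 2.0
pos [0.422  0.2283 0.0235] shift [ 0.1274  0.2197 -0.0769]
```

View pics/d2.png

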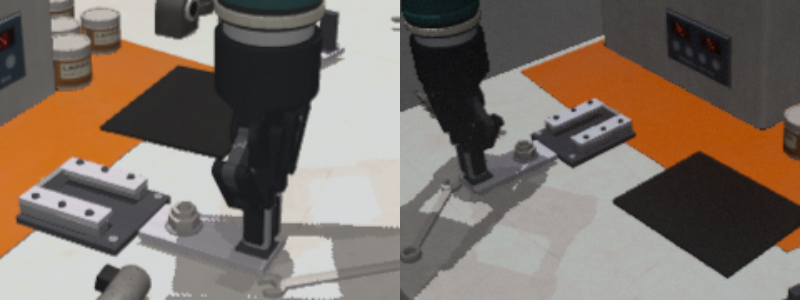

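The carrier is out of the guide, level and held. I'll lift it gently, then carry it to the pad.

Request:
{"api": "jog_arm", "payload": {"turn": [[0,0,0],[0,0,0],[0,0,0],[0.003,0.0086,0],[0,0,-0.01],[0,0,-0.01],[0,0,0],[0,0,0],[0,0,0],[0,0,0],[0,0,0],[0,0,0],[0,0,0],[0,0,0],[0,0,0],[0,0,0],[0,0,0],[0,0,0],[0,0,0],[0,0,0]], "delta_pos": [[0,0,-0.005],[0,0,-0.01],[0,0,-0.012],[0,0,-0.012],[0,0,-0.008],[0.005,0.008,0],[0.009,0.016,0],[0.011,0.019,0],[0.011,0.019,0],[0.011,0.019,0],[0.011,0.019,0],[0.011,0.019,0],[0.011,0.019,0],[0.011,0.019,0],[0.011,0.019,0],[0.011,0.019,0],[0.009,0.016,0],[0.004,0.008,0],[0,0,0],[0,0,0]], "gripper": [0,0,0,0,0,0,0,0,0,0,0,0,0,0,0,0,0,0,0,0]}}

```text
time: 7.6
tool_pos: [0.5577, 0.0141, 0.0726]
tcp_rot: [-3.139, -0.043, -0.008]
wrist_force: [-0.7, 0.8, -2.2]
width: 0.132
grip_force: 49.5
```

Run:
```python
from h import *
togo([.552,.010,.024],.03); snap('side','s3.png'); snap('scene','c3.png')
a=cv2.imread('pics/s3.png')[180:360,190:430]; b=cv2.imread('pics/c3.png')[170:350,220:460]
cv2.imwrite('pics/d3.png',np.hstack([cv2.resize(a,(400,300)),cv2.resize(b,(400,300))]))
```

```text
turn [-0.0023 -0.0054 -0.0024] q6 1.52
turn [-0.0084  0.0037  3.1392] q6 1.52
pos [0.5577 0.0141 0.0726] shift [-0.006   0.0041  0.0485]
```

View pics/d3.png

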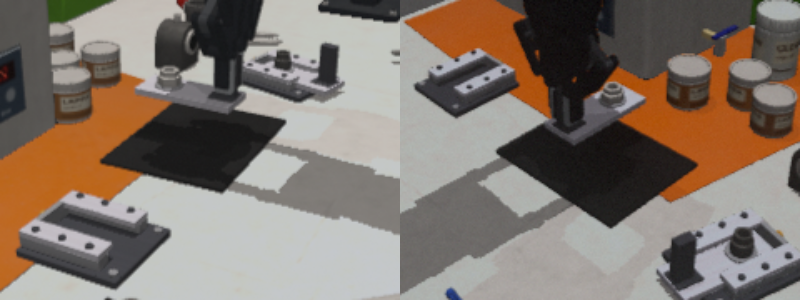

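Request:
{"api": "jog_arm", "payload": {"turn": [[-0.002,-0.005,-0.002],[0,0,0],[0,0,0],[0,0,0],[0,0,0],[0,0,0],[0,0,0],[0,0,0],[0,0,0]], "delta_pos": [[-0.003,0.002,0.006],[-0.003,0.002,0.01],[0,0,0.01],[0,0,0.01],[0,0,0.006],[0,0,0.003],[0,0,0.002],[0,0,0],[0,0,0]], "gripper": [0,0,0,0,0,0,0,0,0]}}

```text
time: 8.45
tool_pos: [0.5524, 0.0099, 0.0254]
tcp_rot: [3.141, 0.048, 0.002]
wrist_force: [-0.6, 0.4, -0.5]
width: 0.129
grip_force: 49.5
```

Request:
{"api": "jog_arm", "payload": {"turn": [[0,0,0],[0,0,0],[0,0,0]], "delta_pos": [[0,0,0.001],[0,0,0.001],[0,0,0]], "gripper": [0,0,0]}}

```text
time: 8.7
tool_pos: [0.5523, 0.0099, 0.0235]
tcp_rot: [3.141, 0.048, 0.002]
wrist_force: [0.6, -0.1, -0.6]
width: 0.135
grip_force: 49.5
```

Request:
{"api": "jog_arm", "payload": {"turn": [[0,0,0],[0,0,0],[0,0,0]], "delta_pos": [[0,0,0.001],[0,0,0.0005],[0,0,0]], "gripper": [0,0,0]}}

```text
time: 8.95
tool_pos: [0.5524, 0.0099, 0.0233]
tcp_rot: [3.141, 0.048, 0.001]
wrist_force: [-3.9, -0.3, 8.8]
width: 0.136
grip_force: 51.0
```

Contact with the pad is felt (8.8 N). I'll release and withdraw.

Request:
{"api": "jog_arm", "payload": {"turn": [[0,0,0],[0,0,0],[0,0,0],[0,0,0],[0,0,0],[0,0,0],[0,0,0],[0,0,0],[0,0,0],[0,0,0],[0,0,0],[0,0,0],[0,0,0]], "delta_pos": [[0,0,0],[0,0,0],[0,0,0],[0,0,0],[0,0,-0.003],[0,0,-0.01],[0,0,-0.02],[0,0,-0.025],[0,0,-0.025],[0,0,-0.025],[0,0,-0.015],[0,0,0],[0,0,0]], "gripper": [0.018,0.025,0.035,0.04,0.04,0.04,0.04,0.04,0.04,0.04,0.04,0.04,0.04]}}

```text
time: 10.03
tool_pos: [0.553, 0.0099, 0.1466]
tcp_rot: [3.141, 0.048, 0.006]
wrist_force: [-0.2, 0.4, -0.2]
width: 0.465
grip_force: 0.0
```

Run:
```python
from h import *
snap('side','s4.png'); s=read_state(); print(s['tool_pos'],s['tcp_rot']); snap('wrist','w4.png')
a=cv2.imread('pics/s4.png')[180:360,190:430]; b=cv2.imread('pics/w4.png')[0:300,120:520]
cv2.imwrite('pics/d4.png',np.hstack([cv2.resize(a,(400,300)),b]))
```

```text
[0.55181214 0.00993527 0.14496033] [3.14111163e+00 4.81080432e-02 1.62592679e-03]
```

View pics/d4.png

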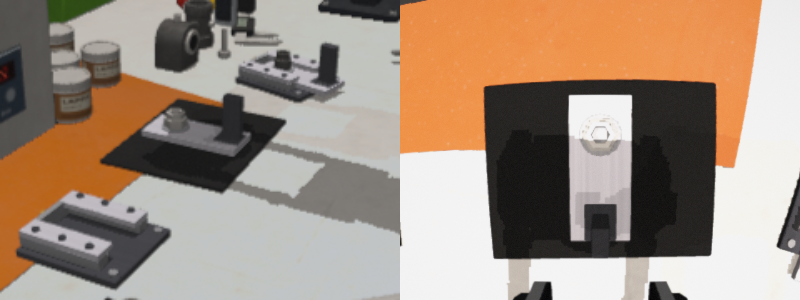

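The carrier lies flat and centred on the pad, spanning 568–632 across the pad's 487–715 in the wrist view. The gripper is clear and the other carrier is in place.

```bash
python3 -c "
from workcell import ticket; print(ticket.finish_job())"
```

```text
the job is handed in; nothing more can be done
None
```

The hex-nut carrier was drawn out level and set flat in the middle of the rubber pad, the other carrier was left in place, and the job was handed in after about 10 s (no verdict came back).

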